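# Open the dental pressure pot and set its lid on the mat

### The arm

A 6-joint arm with a two-finger parallel gripper is mounted at the origin on the work surface. World frame = base frame: x ahead of the robot, y to its left, z up, the work surface at z = 0. Lengths are in mm, angles in rad, forces in N, time in s.
With the tool pointing down it reaches from about 300 to 775 mm from the base axis. Payload 14.6 kg.
Tool frame: the origin (TCP) lies at the very end of the fingers, on their centre line; the grasp point (between the pads) lies 19 mm behind it; z points along the fingers, y is the line along which they close (so a half turn about z gives the same grasp; the last joint's range is limited). The gripper opens to 94 mm and grips with 3 to 60 N. Pads are 16 mm wide; open, the fingers measure 119 mm over their backs; the gripper's body (75 mm by 177 mm) begins 78 mm behind the grasp point.
Start: joints at [1.203, 0.3, 1.521, -0, 1.321, -0.067], TCP at [162.954, 525.295, 183.146] pointing down, gripper open.
Joint ranges: [-3.03, 3.03], [-0.79, 2.21], [0.23, 2.52], [-1.04, 4.18], [0, 3.07], [-2.55, 2.55]. Speed limits (rad/s): [2.22, 2.22, 2.57, 3.14, 3.14, 3.14].

### API

Orientations are given as [roll, pitch, yaw] about the fixed x, y, z axes, in that order (R = Rz(yaw) Ry(pitch) Rx(roll)).
In Python, from cell import manip gives the robot as it stands.
- The arm moves only by the tool servo_tool, never from a script. Its argument "motion" is a list that holds one entry, the list of rows, each a list of 7 numbers: the shift along the world's x, y, z as a fraction of full scale, then the turn, a rotation vector about the world's x, y, z as a fraction of full scale, then the closure, from 0 (fully open) to 1 (shut). In form: [[[x, y, z, rx, ry, rz, gripper], ...]]. A call has 1 to 10 rows; each row is the pose to reach, as a shift and turn from the pose commanded when the call began, turning the shorter way round; what a row does not reach only later rows make up. Full scale, the value 1, is 0.5 m for a shift and pi rad for a turn. A row lasts 1/10 s, in which the tool goes at most 50 mm and 8.59 degrees, less where a joint would pass 70% of its speed; a pose out of reach is approached as far as the arm can. A call with a number of a shift or a turn outside -1 to 1 is refused whole. A call with a gripper value outside its range is refused whole. The fingers move at their own pace and stop on an object; "newtons" is the grip in N (left out, the last holds). Time passes only in rows, so rows that repeat a pose let the fingers close. It gives the time, the measured TCP pose, the force, the opening and the grip force at its end, in the units of the state.
- manip.read_state(): the state, without advancing time (a new reading comes with each control period).
- manip.camera(name): name is "scene" or "top" or "wrist"; returns a dict with "frame" (384x512x3 uint8, red, green, blue), "range_z" (384x512 float32, mm along the optical axis (not along the pixel's ray), 0 where there is no reading), "vfov" (degrees; the focal length in pixels is half the picture's height over the tangent of half this angle, whatever the lens; pixels are square), "cx", "cy" (the principal point, pixels), "cam_to_world" (4x4, takes a point from camera to world coordinates). Camera axes: x right, y down, z forward; pixel columns grow to the right and rows downward; lengths in mm; the calibration is good to about 2 mm. A picture is of the moment at which its call begins.
- manip.sign_off(): hands the job in; it is judged then, once.
The state is a dict: "clock": time; "joints": joint angles; "qd": joint speeds; "effort": joint torques, N m; "eef_pos": TCP position; "eef_rot": TCP orientation; "wrist_force": force on the tool from outside, world axes, zero at the start; "moment": the same for the moment, N m; "finger_gap": finger opening in mm; "finger_force": force on a finger pad.
Only numpy, scipy, OpenCV 4.12 (cv2) and the standard library are available. Lean on these libraries where they do the work, as an engineer would, in place of code of your own. Each camera call takes 0.05 s, during which the arm holds its last target. There are 200 camera calls.

### The job

The cure is over and the pressure is let off: open the pressure pot. Turn its lid about a quarter turn anticlockwise (seen from above) until its lugs are free, lift it off, and set it down gently (not dropped) on the rubber mat, right way up and flat with the whole lid on the mat. Leave the other things on the bench where they are.

Things in the scene. Friction and masses are not known exactly. Their poses are not given: they have to be found in the camera images.
- pot: Round pressure pot of cast aluminium, bolted to the bench by its foot (it does not move): 144 mm outside diameter, 130 mm tall, foot 192 mm across and 14 mm thick, a brass air coupling on its -x side. Origin on the bench on the pot's axis, z up.
- pot_rim (a point): Centre of the pot's mouth, 130 mm above the bench, axes as the pot's. Two bayonet lugs, 64 degrees wide, on the rim at +y and -y reach out to radius 83 mm, each with a stop at its clockwise end. A springy rubber seal ring stands on the rim and pushes the lid up against the lugs.
- lid: Loose lid of the pot: aluminium cap, 188 mm across, 82 mm high with its grip, 0.6 to 0.85 kg. Origin on its axis, at the lower edge of its 38 mm tall skirt (102 mm above the bench when locked on the pot), z up. Its flat top is 42 mm above the origin.
- lid_grip (a point): Centre of the black bar grip across the lid's top, on the lid's axis, 73 mm above the lid's origin; axes as the lid's. The bar is 108 mm long (lid x), 26 mm wide (lid y), 18 mm tall, free underneath (22 mm) between two 18 mm posts at x = -41 and +41 mm.
- lid_gauge (a point): Top of the 38 mm wide pressure gauge on the lid, at x 52, y 40, z 65 mm of the lid. Across the lid from it, at x -50, y -42 mm, a thin brass valve just as tall.
- lid_lugs (a point): Centre of the lid's two inner lugs, at +y and -y. Locked: lid x is 0 to 10 degrees anticlockwise of pot x and the lid cannot rise. Turn the lid anticlockwise (positive about z; takes up to 1 N m): from 62 degrees on the lugs are clear and the seal lifts the lid 2 to 3 mm; a stop ends the turn at 102. Between 65 and 100 it lifts straight off. Sideways play 2 mm.
- mat: Flat dark rubber mat, 280 x 280 mm, 4 mm thick, fixed to the bench. Origin at the centre of its underside, on the bench; x and y along its edges.
- articulator: Bystander: dental articulator with plaster casts, 115 x 90 mm, 112 mm tall, loose. Origin at its underside.
- jar: Bystander: amber glass jar with a cap, 68 mm across, 85 mm tall, loose. Origin at the centre of its underside.
- bur_stand: Bystander: white stepped stand with burs, 100 x 55 mm, 66 mm tall, loose. Origin at the centre of its underside.
- cast: Bystander: plaster dental cast, 70 x 65 mm, 36 mm tall, loose. Origin at the centre of its underside.
Not all that is in view belongs to the job. Leave any blue or pink look-alike of the lid alone.

How it is judged:
By the outcome, as a careful person would: the job done as asked, in the order asked, and still so for the second after the job is handed in, with the robot touching nothing.
It also fails if it takes over 51 s, if anything falls off the work surface, if the arm or the gripper's body presses on something with over 40 N, if the wrist force passes 120 N, or if a joint passes its speed limit or range.

## Working session

There is one attempt and no reset: what is moved stays moved. The work goes in short steps, Python scripts to look and compute and a tool call to move; the robot and the scene stay as the last step left them, time stands still between calls to the robot, and variables do not carry over. Pictures are saved under pics/ and viewed, at most 10 in all, crops included, and the job is handed in when it is done.

Besides the shell and the picture viewer there is one more tool, called after "Call:" by a JSON object that holds its "api" and its "payload". servo_tool: Moves the arm, as the interface text tells. Its arguments: {"type":"object","properties":{"motion":{"type":"array"},"newtons":{"type":"number"}},"required":["motion"]}

```bash
mkdir -p pics; cat > h.py <<'E'
import numpy as np, cv2
from cell import manip
def cam(n):
    c=manip.camera(n); c['f']=192/np.tan(np.radians(c['vfov'])/2); c['T']=np.array(c['cam_to_world']); return c
def cloud(c):
    v,u=np.mgrid[0:384,0:512]; z=c['range_z'].astype(float)
    p=np.stack([(u-c['cx'])/c['f']*z,(v-c['cy'])/c['f']*z,z],-1)
    w=p@c['T'][:3,:3].T+c['T'][:3,3]; w[z<=0]=np.nan; return w
def save(n,im): cv2.imwrite('pics/'+n,cv2.cvtColor(im,cv2.COLOR_RGB2BGR))
E
python3 - <<'E'
from h import *
a=cam('top');b=cam('scene')
save('top.png',a['frame']);save('scene.png',b['frame'])
np.savez('s0.npz',top=a['frame'],tw=cloud(a),scene=b['frame'],sw=cloud(b))
print(manip.read_state()); print(a['T'].round(2),a['f'],b['T'].round(2))
E
```

```text
{'clock': 0.1, 'joints': array([ 1.20341896e+00,  3.00381470e-01,  1.52150444e+00, -4.56813117e-05,
        1.32072811e+00, -6.66237659e-02]), 'qd': array([ 0.00162997, -0.00076898, -0.00184328, -0.00049323, -0.00043914,
       -0.00023054]), 'effort': array([ 2.02644624e-03, -5.32651448e+01, -3.53279972e+01,  7.09747151e-02,
        2.34845770e-02, -6.81008555e-05]), 'eef_pos': array([162.86590223, 525.06002497, 182.66793399]), 'eef_rot': array([-3.14057060e+00, -2.38467658e-05,  2.84085036e+00]), 'wrist_force': array([-0.14423974,  1.04240636, -0.86935665]), 'moment': array([-0.00842938, -0.05541237,  0.00236528]), 'finger_force': 0.0, 'finger_gap': 94.07266125084998}
[[-2.00000e-02 -1.00000e+00  8.00000e-02  4.69580e+02]
 [-1.00000e+00  2.00000e-02  1.00000e-02  5.44000e+00]
 [-1.00000e-02 -8.00000e-02 -1.00000e+00  1.38984e+03]
 [ 0.00000e+00  0.00000e+00  0.00000e+00  1.00000e+00]] 402.18881492691827 [[ 2.00000e-01  7.80000e-01 -5.90000e-01  1.35867e+03]
 [ 9.80000e-01 -1.60000e-01  1.20000e-01 -1.48530e+02]
 [-0.00000e+00 -6.00000e-01 -8.00000e-01  1.23437e+03]
 [ 0.00000e+00  0.00000e+00  0.00000e+00  1.00000e+00]]
```

View pics/top.png

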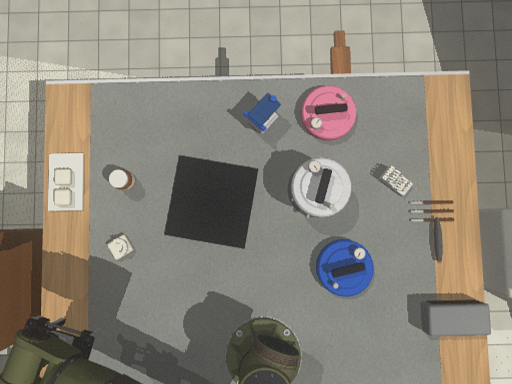

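View pics/scene.png

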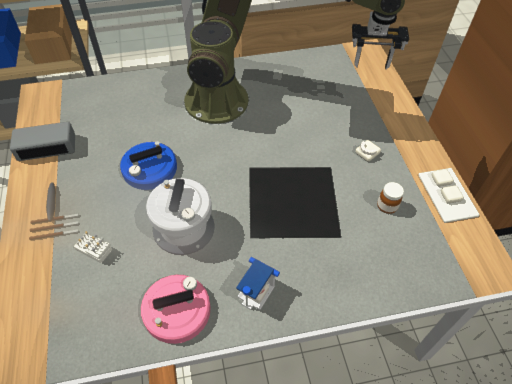

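The lid candidates in the top view are silver on the pot (322,187), pink (329,112) and blue (345,268). I choose the silver one, since it sits on the pot with its foot showing. Next I measure it and the mat, and take a crop to check.

```bash
python3 - <<'E'
from h import *
d=np.load('s0.npz')
for k,wk,roi in (('top','tw',(285,365,150,225)),('scene','sw',(140,220,165,260))):
    im,w=d[k],d[wk]; hsv=cv2.cvtColor(im,cv2.COLOR_RGB2HSV)
    R=np.zeros(im.shape[:2],bool); R[roi[2]:roi[3],roi[0]:roi[1]]=1
    z=w[...,2]
    # flat top of lid at 144
    t=R&(abs(z-144)<6); p=w[t]; 
    t2=R&(z>125); (c,r)=cv2.minEnclosingCircle(w[t2][:,:2].astype(np.float32)); print(k,'lid circle',np.round(c,1),round(r,1),'top z',np.median(p[:,2]).round(1))
    g=R&(hsv[...,2]<75)&(z>172)&(z<195); q=w[g][:,:2].astype(np.float32)
    print(' grip',g.sum(),cv2.minAreaRect(q),np.median(w[g][:,2]))
    gg=R&(z>158)&(z<176)&(hsv[...,2]>90); n,l,s,ce=cv2.connectedComponentsWithStats(gg.astype(np.uint8))
    for i in range(1,n):
        if s[i,4]>3: print(' tall',ce[i].round(),s[i,4],np.nanmean(w[l==i],0).round(1))
im,w=d['top'],d['tw']
m=(im.max(-1)<45); m[:, :150]=0; m[:,275:]=0; m[:145]=0;m[255:]=0
m=cv2.morphologyEx(m.astype(np.uint8),cv2.MORPH_OPEN,np.ones((5,5)))
n,l,s,ce=cv2.connectedComponentsWithStats(m);i=1+s[1:,4].argmax()
print('mat',cv2.minAreaRect(w[l==i][:,:2].astype(np.float32)),np.median(w[l==i][:,2]))
print('bench z',np.nanmedian(w[250:280,150:180,2]))
save('crop.png',cv2.resize(im[140:235,275:375],None,fx=6,fy=6,interpolation=cv2.INTER_CUBIC))
E
```

```text
top lid circle [ 554.4 -190.5] 93.9 top z 142.2
 grip 288 ((552.5905151367188, -190.54122924804688), (26.34865951538086, 102.9754409790039), 73.50299072265625) 183.0404272309329
 tall [314. 166.] 119 [ 615.5 -167.3  166.2]
 tall [331. 205.] 24 [ 494.5 -215.5  165.5]
scene lid circle [ 554.9 -191.2] 95.6 top z 142.1
 grip 150 ((544.7999267578125, -187.88031005859375), (23.1951847076416, 77.90963745117188), 71.8248062133789) 183.67391196566587
 tall [166. 182.] 22 [ 494.4 -217.6  166. ]
 tall [188. 214.] 138 [ 617.7 -169.4  165.9]
 tall [174. 211.] 14 [ 602.8 -205.7  166.6]Traceback (most recent call last):
  File "<stdin>", line 18, in <module>
ValueError: attempt to get argmax of an empty sequence
```

```bash
python3 - <<'E'
from h import *
d=np.load('s0.npz')
im,w=d['top'],d['tw']
print(im[200,210],im[270,210])
m=(im.max(-1)<60); m[:, :150]=0; m[:,275:]=0; m[:145]=0;m[255:]=0
m=cv2.morphologyEx(m.astype(np.uint8),cv2.MORPH_OPEN,np.ones((3,3)))
n,l,s,ce=cv2.connectedComponentsWithStats(m);print(s)
save('crop.png',cv2.resize(im[140:235,275:375],None,fx=6,fy=6,interpolation=cv2.INTER_CUBIC))
i=1+s[1:,4].argmax()
print('mat',cv2.minAreaRect(w[l==i][:,:2].astype(np.float32)),np.median(w[l==i][:,2]))
print('bench z',np.nanmedian(w[250:280,150:180,2]))
E
```

```text
[41 42 36] [134 135 127]
[[     0      0    512    384 190286]
 [   166    158     92     90   6322]]
mat ((nan, nan), (0.0, 0.0), 0.0) nan
bench z 0.116530846018577
```

View pics/crop.png

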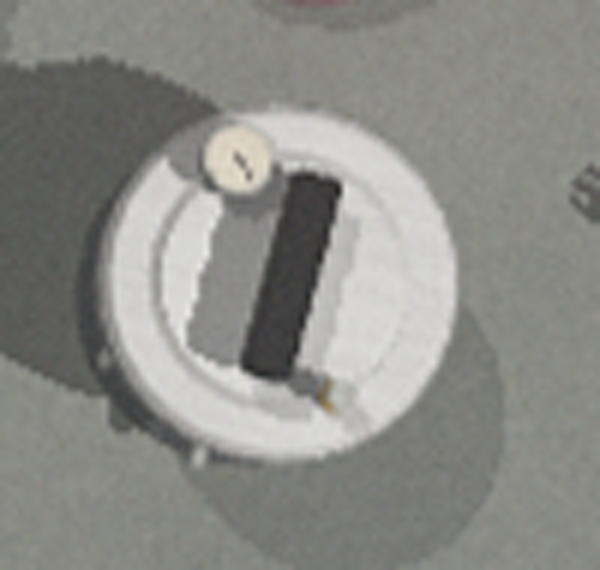

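Call:
{"api": "servo_tool", "payload": {"motion": [[[0,0,0.2,0,0,0,0],[0,0,0.2,0,0,0,0],[0.39,-0.7,0.2,0,0,-0.5,0],[0.39,-0.7,0.2,0,0,-0.5,0],[0.39,-0.7,0.2,0,0,-0.5,0],[0.39,-0.7,0.2,0,0,-0.5,0],[0.39,-0.7,0.2,0,0,-0.5,0],[0.39,-0.7,0.2,0,0,-0.5,0],[0.39,-0.7,0.2,0,0,-0.5,0],[0.39,-0.7,0.2,0,0,-0.5,0]]]}}

```text
clock: 1.1
eef_pos: [358.0, 173.9, 283.2]
eef_rot: [3.141, -0.0, 1.635]
wrist_force: [1.1, 1.8, -0.0]
finger_gap: 94.0
finger_force: 0.0
```

The crop shows the silver lid with its black bar (centre 290,275), the gauge upper left (237,155) and the brass valve lower right (330,395), as described. I move on above it.

Call:
{"api": "servo_tool", "payload": {"motion": [[[0.39,-0.73,0,0,0,-0.612,0],[0.39,-0.73,0,0,0,-0.612,0],[0.39,-0.73,0,0,0,-0.612,0],[0.39,-0.73,0,0,0,-0.612,0],[0.39,-0.73,0,0,0,-0.612,0],[0.39,-0.73,0,0,0,-0.612,0],[0.39,-0.73,0,0,0,-0.612,0],[0.39,-0.73,0,0,0,-0.612,0],[0.39,-0.73,0,0,0,-0.612,0],[0.39,-0.73,0,0,0,-0.612,0]]]}}

```text
clock: 2.1
eef_pos: [552.9, -191.2, 281.6]
eef_rot: [-3.141, 0.002, 0.132]
wrist_force: [0.1, 1.3, 0.1]
finger_gap: 94.3
finger_force: 0.0
```

```bash
python3 - <<'E'
from h import *
d=np.load('s0.npz')
im,w=d['top'],d['tw']
m=(im.max(-1)<60); m[:, :150]=0; m[:,275:]=0; m[:145]=0;m[255:]=0
m=cv2.morphologyEx(m.astype(np.uint8),cv2.MORPH_OPEN,np.ones((3,3)))
p=w[m>0];p=p[np.isfinite(p).all(1)]
print('mat',cv2.minAreaRect(p[:,:2].astype(np.float32)),np.median(p[:,2]))
s=manip.read_state();print(s['eef_pos'],s['eef_rot'],s['joints'])
c=cam('wrist');save('w1.png',c['frame']);W=cloud(c)
hsv=cv2.cvtColor(c['frame'],cv2.COLOR_RGB2HSV);z=W[...,2]
g=(hsv[...,2]<90)&(z>172)&(z<195);g=cv2.morphologyEx(g.astype(np.uint8),cv2.MORPH_OPEN,np.ones((5,5)))>0
if g.any(): print('grip',cv2.minAreaRect(W[g][:,:2].astype(np.float32)),np.median(z[g]))
E
```

```text
mat ((520.7542114257812, 168.18011474609375), (277.050537109375, 277.3308410644531), 78.97211456298828) 4.126130297864734
[ 552.88483763 -191.24510172  281.57278059] [-3.14050993e+00  2.10496931e-03  1.32165103e-01] [-3.95560831e-01  3.30775705e-01  1.25566922e+00 -1.24588477e-04
  1.55751155e+00  1.04307333e+00]
grip ((554.01318359375, -192.0096435546875), (25.985830307006836, 105.86248016357422), 72.83580780029297) 183.50659397535304
```

View pics/w1.png

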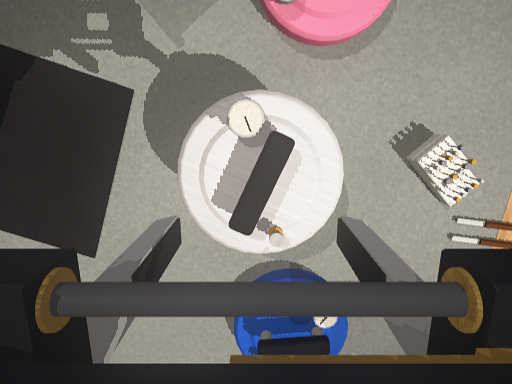

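The wrist view shows the silver lid at (262,172) with the bar, gauge (246,117) and valve (277,236), and the grip agrees with the top view to about 2 mm. I align and go down.

Call:
{"api": "servo_tool", "payload": {"motion": [[[0.002,0,0,0,0,-0.135,0],[0.002,0,0,0,0,-0.135,0],[0.002,0,0,0,0,-0.135,0],[0.002,0,-0.06,0,0,-0.135,0],[0.002,0,-0.12,0,0,-0.135,0],[0.002,0,-0.17,0,0,-0.135,0],[0.002,0,-0.21,0,0,-0.135,0],[0.002,0,-0.24,0,0,-0.135,0],[0.002,0,-0.252,0,0,-0.135,0],[0.002,0,-0.252,0,0,-0.135,0]]], "newtons": 40}}

```text
clock: 3.15
eef_pos: [553.4, -188.8, 156.7]
eef_rot: [-3.141, 0.001, -0.281]
wrist_force: [-0.3, -0.3, -0.0]
finger_gap: 94.0
finger_force: 0.0
```

Call:
{"api": "servo_tool", "payload": {"motion": [[[0.001,-0.004,-0.001,0,0,-0.004,0],[0.001,-0.004,-0.001,0,0,-0.004,0.4],[0.001,-0.004,-0.001,0,0,-0.004,0.6],[0.001,-0.004,-0.001,0,0,-0.004,1],[0.001,-0.004,-0.001,0,0,-0.004,1],[0.001,-0.004,-0.001,0,0,-0.004,1],[0.001,-0.004,-0.001,0,0,-0.004,1],[0.001,-0.004,-0.001,0,0,-0.004,1]]], "newtons": 50}}

```text
clock: 3.95
eef_pos: [554.1, -191.1, 156.7]
eef_rot: [-3.142, -0.0, -0.296]
wrist_force: [0.5, -0.4, -0.2]
finger_gap: 41.3
finger_force: 0.0
```

Call:
{"api": "servo_tool", "payload": {"motion": [[[0,0,0,0,0,0,1],[0,0,0,0,0,0,1],[0,0,0,0,0,0,1],[0,0,0,0,0,0,1],[0,0,0,0,0,0,1]]], "newtons": 50}}

```text
clock: 4.45
eef_pos: [554.0, -191.7, 156.6]
eef_rot: [3.141, 0.0, -0.296]
wrist_force: [-2.4, -5.6, 0.2]
finger_gap: 25.2
finger_force: 50.0
```

Call:
{"api": "servo_tool", "payload": {"motion": [[[0,0,0,0,0,0.015,1],[0,0,0,0,0,0.04,1],[0,0,0,0,0,0.07,1],[0,0,0,0,0,0.1,1],[0,0,0,0,0,0.13,1],[0,0,0,0,0,0.16,1],[0,0,0,0,0,0.19,1],[0,0,0,0,0,0.22,1],[0,0,0,0,0,0.22,1]]], "newtons": 60}}

```text
clock: 5.35
eef_pos: [553.8, -191.3, 156.6]
eef_rot: [-3.141, 0.001, 0.396]
wrist_force: [-4.2, -2.9, 0.6]
finger_gap: 24.7
finger_force: 60.1
```

```bash
python3 - <<'E'
from h import *
s=manip.read_state();print(s['moment'],s['joints'])
c=cam('wrist');W=cloud(c)
hsv=cv2.cvtColor(c['frame'],cv2.COLOR_RGB2HSV);z=W[...,2]
save('w2.png',c['frame'])
E
```

```text
[-0.60895782  0.83606431 -0.27152311] [-3.94947313e-01  4.01711071e-01  1.44696630e+00 -2.57712847e-04
  1.29354399e+00  7.79699018e-01]
```

View pics/w2.png

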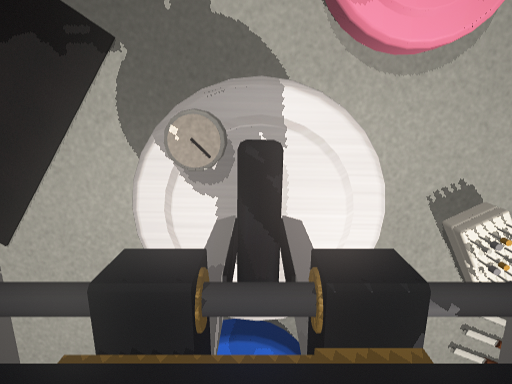

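The bar is square between the fingers (260,190), so the lid is turning with the gripper. I continue the turn.

Call:
{"api": "servo_tool", "payload": {"motion": [[[0,0,0,0,0,0.02,1],[0,0,0,0,0,0.05,1],[0,0,0,0,0,0.08,1],[0,0,0,0,0,0.11,1],[0,0,0,0,0,0.14,1],[0,0,0,0,0,0.17,1],[0,0,0,0,0,0.2,1],[0,0,0.002,0,0,0.212,1],[0,0,0.004,0,0,0.212,1],[0,0,0.004,0,0,0.212,1]]]}}

```text
clock: 6.4
eef_pos: [554.0, -191.1, 158.5]
eef_rot: [-3.141, 0.0, 1.058]
wrist_force: [-4.0, -2.5, -0.6]
finger_gap: 24.8
finger_force: 60.1
```

```bash
python3 - <<'E'
from h import *
s=manip.read_state();print(s['moment'],s['joints'])
d=np.load('s0.npz')
c=cam('top');W=cloud(c)
z=W[...,2]
g=(z>155)&(z<176); g[:150]=0;g[230:]=0;g[:,280:][:, :0]=0
hsv=cv2.cvtColor(c['frame'],cv2.COLOR_RGB2HSV)
save('t2.png',cv2.resize(c['frame'][140:235,275:375],None,fx=5,fy=5))
c=cam('wrist');W=cloud(c);z=W[...,2]
hsv=cv2.cvtColor(c['frame'],cv2.COLOR_RGB2HSV)
# gauge: top z ~167, brass/cream
g=(abs(z-169)<5); n,l,st,ce=cv2.connectedComponentsWithStats(g.astype(np.uint8))
for i in range(1,n):
    if st[i,4]>100: print(ce[i].round(),st[i,4],np.nanmean(W[l==i],0).round(1))
t=(abs(z-146)<6);print('top z',np.nanmedian(z[t]))
E
```

```text
[-0.54461674  0.81000305 -0.27488084] [-3.94685211e-01  4.00151550e-01  1.44452593e+00 -7.94229063e-05
  1.29739940e+00  1.17777711e-01]
[194. 139.] 3021 [ 546.4 -125.3  168.1]
top z 143.260221606225
```

Call:
{"api": "servo_tool", "payload": {"motion": [[[0,0,0.004,0,0,0.005,1],[0,0,0.008,0,0,0.005,1],[0,0,0.014,0,0,0.005,1],[0,0,0.02,0,0,0.005,1],[0,0,0.03,0,0,0.005,1],[0,0,0.03,0,0,0.005,1]]]}}

```text
clock: 7.1
eef_pos: [554.5, -191.1, 174.6]
eef_rot: [3.14, -0.0, 1.077]
wrist_force: [-0.3, -0.8, -7.6]
finger_gap: 24.7
finger_force: 60.0
```

The lid is free: the load is 7.6 N, about 0.77 kg. I lift it and carry it over.

Call:
{"api": "servo_tool", "payload": {"motion": [[[0,0,0.02,0,0,0,1],[0,0,0.06,0,0,0,1],[0,0,0.1,0,0,0,1],[0,0,0.14,0,0,0,1],[0,0,0.17,0,0,0,1],[0,0.02,0.18,0,0,0,1],[-0.006,0.06,0.18,0,0,0,1],[-0.01,0.11,0.18,0,0,0,1],[-0.015,0.16,0.18,0,0,0,1],[-0.02,0.21,0.18,0,0,0,1]]]}}

```text
clock: 8.1
eef_pos: [543.7, -84.4, 263.4]
eef_rot: [-3.141, -0.0, 1.077]
wrist_force: [0.6, 1.0, -7.5]
finger_gap: 24.3
finger_force: 60.0
```

Call:
{"api": "servo_tool", "payload": {"motion": [[[-0.005,0.05,0,0,0,0,1],[-0.01,0.11,0,0,0,0,1],[-0.016,0.17,0,0,0,0,1],[-0.021,0.23,0,0,0,0,1],[-0.027,0.29,0,0,0,0,1],[-0.032,0.35,0,0,0,0,1],[-0.038,0.41,0,0,0,0,1],[-0.042,0.46,0,0,0,0,1],[-0.046,0.495,0,0,0,0,1],[-0.047,0.51,0,0,0,0,1]]]}}

```text
clock: 9.1
eef_pos: [519.8, 170.8, 263.4]
eef_rot: [-3.141, -0.0, 1.079]
wrist_force: [-0.7, -0.5, -7.6]
finger_gap: 25.2
finger_force: 60.0
```

```bash
python3 - <<'E'
from h import *
s=manip.read_state();print(s['eef_pos'],s['eef_rot'],s['wrist_force'],s['joints'])
c=cam('scene');save('s3.png',c['frame'])
E
```

```text
[519.79875089 170.83934716 263.37221674] [-3.14076738e+00 -2.83457944e-06  1.07893529e+00] [-0.66373158 -0.51727094 -7.59510015] [2.50300578e-01 2.45893510e-01 1.40445573e+00 5.61626198e-04
 1.49184975e+00 7.42117157e-01]
```

View pics/s3.png

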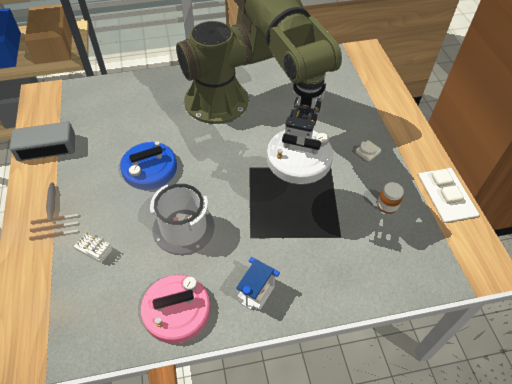

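The scene view shows the open pot (180,210) and the lid held level above the mat (300,155). Now I lower it.

Call:
{"api": "servo_tool", "payload": {"motion": [[[0.001,-0.004,-0.03,0,0,0,1],[0.001,-0.004,-0.08,0,0,0,1],[0.001,-0.004,-0.13,0,0,0,1],[0.001,-0.004,-0.18,0,0,0,1],[0.001,-0.004,-0.23,0,0,0,1],[0.001,-0.004,-0.28,0,0,0,1],[0.001,-0.004,-0.32,0,0,0,1],[0.001,-0.004,-0.35,0,0,0,1],[0.001,-0.004,-0.37,0,0,0,1],[0.001,-0.004,-0.376,0,0,0,1]]]}}

```text
clock: 10.15
eef_pos: [520.8, 166.4, 74.8]
eef_rot: [-3.141, 0.001, 1.076]
wrist_force: [-0.1, -1.3, -8.2]
finger_gap: 25.2
finger_force: 60.0
```

```bash
python3 - <<'E'
from h import *
print(manip.read_state()['eef_pos'])
W=np.concatenate([cloud(cam(n)).reshape(-1,3) for n in('scene','wrist')])
p=W[np.isfinite(W).all(1)]; r=np.hypot(p[:,0]-520.5,p[:,1]-169)
q=p[(r<65)&(r>10)&(p[:,2]>45)&(p[:,2]<68)]
m=np.median(q[:,2]);q=q[abs(q[:,2]-m)<4]
A=np.c_[q[:,0]-520,q[:,1]-169,np.ones(len(q))];print(len(q),np.linalg.lstsq(A,q[:,2],rcond=None)[0])
E
```

```text
[520.81270194 166.36505727  74.8010732 ]
12915 [-2.86863789e-03 -5.69744380e-03  6.21883510e+01]
```

Call:
{"api": "servo_tool", "payload": {"motion": [[[0,0,-0.01,0,0,0,1],[0,0,-0.018,0,0,0,1],[0,0,-0.023,0,0,0,1],[0,0,-0.026,0,0,0,1],[0,0,-0.028,0,0,0,1],[0,0,-0.029,0,0,0,1],[0,0,-0.03,0,0,0,1],[0,0,-0.03,0,0,0,1]]]}}

```text
clock: 11.05
eef_pos: [521.2, 166.9, 60.7]
eef_rot: [3.142, -0.0, 1.077]
wrist_force: [0.0, -0.2, -7.3]
finger_gap: 24.6
finger_force: 60.0
```

Call:
{"api": "servo_tool", "payload": {"motion": [[[0,0,-0.001,0,0,0,1],[0,0,-0.002,0,0,0,1],[0,0,-0.003,0,0,0,1],[0,0,-0.003,0,0,0,1]]]}}

```text
clock: 11.45
eef_pos: [521.1, 166.9, 59.1]
eef_rot: [-3.142, 0.0, 1.077]
wrist_force: [0.1, -0.1, -7.3]
finger_gap: 24.7
finger_force: 60.0
```

Call:
{"api": "servo_tool", "payload": {"motion": [[[0,0,-0.001,0,0,0,1],[0,0,-0.002,0,0,0,1],[0,0,-0.002,0,0,0,1]]]}}

```text
clock: 11.75
eef_pos: [521.2, 166.9, 58.6]
eef_rot: [3.141, -0.0, 1.077]
wrist_force: [-4.8, -0.7, 0.1]
finger_gap: 24.9
finger_force: 60.0
```

It has made contact: the weight is off the wrist. I release and rise.

Call:
{"api": "servo_tool", "payload": {"motion": [[[0,0,0,0,0,0,0.7],[0,0,0,0,0,0,0.6],[0,0,0,0,0,0,0.3],[0,0,0,0,0,0,0.3],[0,0,0,0,0,0,0.3],[0,0,0,0,0,0,0.3]]]}}

```text
clock: 12.35
eef_pos: [521.2, 166.9, 58.2]
eef_rot: [3.141, -0.0, 1.077]
wrist_force: [-0.5, -0.2, 0.3]
finger_gap: 63.8
finger_force: 0.0
```

Call:
{"api": "servo_tool", "payload": {"motion": [[[0,0,0.01,0,0,0,0.3],[0,0,0.04,0,0,0,0.3],[0,0,0.09,0,0,0,0.3],[0,0,0.15,0,0,0,0.3],[0,0,0.21,0,0,0,0.3],[0,0,0.27,0,0,0,0.3],[0,0,0.33,0,0,0,0.3],[0,0,0.38,0,0,0,0.3],[0,0,0.4,0,0,0,0.3],[0,0,0.4,0,0,0,0.3]]]}}

```text
clock: 13.35
eef_pos: [521.4, 166.9, 259.1]
eef_rot: [3.14, -0.001, 1.077]
wrist_force: [0.3, 0.2, -0.3]
finger_gap: 65.7
finger_force: 0.0
```

```bash
python3 - <<'E'
from h import *
c=cam('scene');save('s4.png',c['frame']);W=cloud(c).reshape(-1,3)
p=W[np.isfinite(W).all(1)]; r=np.hypot(p[:,0]-521,p[:,1]-167)
q=p[(r<92)&(p[:,2]>36)&(p[:,2]<52)];q=q[abs(q[:,2]-np.median(q[:,2]))<4]
A=np.c_[q[:,0]-520,q[:,1]-169,np.ones(len(q))];print(len(q),np.linalg.lstsq(A,q[:,2],rcond=None)[0])
q=p[(r<120)&(p[:,2]>15)&(p[:,2]<52)];print(cv2.minEnclosingCircle(q[:,:2].astype(np.float32)))
E
```

```text
1249 [ 1.19081194e-03 -1.28097274e-03  4.36359214e+01]
((522.8287353515625, 165.6752166748047), 95.27275848388672)
```

View pics/s4.png

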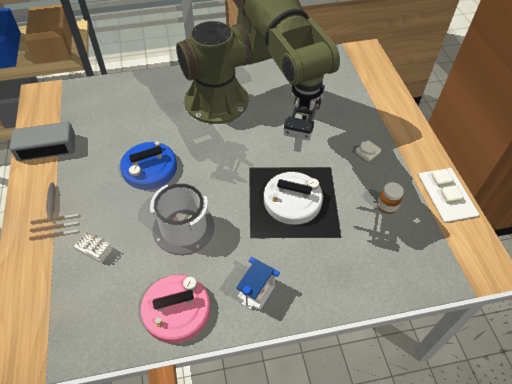

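The lid lies flat and centred on the mat (293,198), and the other things are where they were.

```bash
python3 -c "
from cell import manip
print(manip.sign_off())"
```

```text
the job is handed in; nothing more can be done
None
```

The pressure pot is open: I turned the lid about 78° anticlockwise, lifted it off and set it flat and right way up in the middle of the rubber mat, moving nothing else, and handed the job in at about 13 s of the 51 s allowed.

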